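# Load the curing cabinet and shut its door onto the slam latch

## Robot

A 7-joint arm with a two-finger parallel gripper is mounted at the origin on the work surface; the furniture and walls round the work are solid. World frame = base frame: x ahead of the robot, y to its left, z up, the work surface at z = 0. Lengths are in m, angles in rad, forces in N, time in s.
With the tool pointing down it reaches from about 0.425 to 0.875 m from the base axis. Payload 8.4 kg.
Tool frame: the origin (TCP) lies at the very end of the fingers, on their centre line; the grasp point (between the pads) lies 19 mm behind it; z points along the fingers, y is the line along which they close (so a half turn about z gives the same grasp; the last joint's range is limited). The gripper opens to 87 mm and grips with 3 to 60 N. Pads are 19 mm wide; open, the fingers measure 117 mm over their backs; the gripper's body (75 mm by 190 mm) begins 51 mm behind the grasp point.
Start: joints at [-1.32, 0.333, 0.04, 1.465, -0.013, 1.343, -0.059], TCP at [0.223, 0.611, 0.223] pointing down, gripper open.
Joint ranges: [-2.58, 2.58], [-0.38, 2.09], [-1.3, 1.39], [0.25, 2.4], [-1.5, 4.64], [0.08, 2.09], [-2.65, 2.65]. Speed limits (rad/s): [2.22, 2.22, 2.79, 2.79, 3.14, 3.14, 3.14].

## Interface

Orientations are given as [roll, pitch, yaw] about the fixed x, y, z axes, in that order (R = Rz(yaw) Ry(pitch) Rx(roll)).
In Python, from workcell import ctrl gives the robot as it stands.
- The arm moves only by the shell command python3 -m creep 'ROWS' [FORCE]. ROWS is text: rows parted by semicolons, each of 5 numbers parted by spaces: the shift along the tool's x, y, z in cm, then the turn about the tool's z in rad, then the finger opening in cm, from 0 to 8.7. In form: x y z spin claw; .... A call has 1 to 8 rows; each row is the pose to reach, as a shift and turn from the pose commanded when the call began, along the tool's axes at that moment; what a row does not reach only later rows make up. A row lasts 1/8 s, in which the tool goes at most 62.5 mm and 10.7 degrees, less where a joint would pass 70% of its speed; a pose out of reach is approached as far as the arm can. A call with a gripper value outside its range is refused whole. The fingers move at their own pace and stop on an object; FORCE is the grip in N (left out, the last holds). Time passes only in rows, so rows that repeat a pose let the fingers close. It gives the time, the measured TCP pose, the force, the opening and the grip force at its end, in the units of the state.
- ctrl.observe(): the state, without advancing time (a new reading comes with each control period).
- ctrl.grab_frame(name): name is "side" or "top"; returns a dict with "frame" (420x560x3 uint8, blue, green, red), "z_map" (420x560 float32, m along the optical axis (not along the pixel's ray), 0 where there is no reading), "K" (3x3 intrinsics, pixels), "view" (4x4, takes a point from world to camera coordinates). Camera axes: x right, y down, z forward; pixel columns grow to the right and rows downward; lengths in m; the calibration is good to about 2 mm. A picture is of the moment at which its call begins.
- ctrl.close_job(): hands the job in; it is judged then, once.
The state is a dict: "time": time; "q": joint angles; "joint_vel": joint speeds; "effort": joint torques, N m; "ee_pos": TCP position; "orientation": TCP orientation; "ft_force": force on the tool from outside, world axes, zero at the start; "torque": the same for the moment, N m; "opening": finger opening in m; "finger_force": force on a finger pad.
Only numpy, scipy, OpenCV 4.12 (cv2) and the standard library are available. Lean on these libraries where they do the work, as an engineer would, in place of code of your own. Each camera call takes 0.05 s, during which the arm holds its last target. There are 200 camera calls.

## Task

The black clip has just been bonded and must be cured: lay it flat in the cabinet's pulled-out tray, slide the tray fully home, and then push the door shut until its sprung latch tongue has ridden over the keeper and snapped fully out behind it. Push with a steady, moderate hand (never more than 13 N on the cabinet, its tray or its door), and leave everything else on the bench where it is.

Things in the scene. Friction and masses are not known exactly. Their poses are not given: they have to be found in the camera images.
- clip: the small black plastic snap clip to be cured, lying flat on the bench: 22 mm along its x, 55 mm along its y, 16 mm high at its highest, with straight sides from 0 to 10 mm; 15 g. Origin in the middle of its underside, z up. Grip it across x (the 22 mm) near its middle.
- cabinet: low white bench-top UV-curing cabinet, fixed: 194 mm wide (y -95 to +99), 165 deep (x 0 to 165), 90 high; lamp head and timer on the roof's rear (x 85 to 151, up to 110 high). Origin on the bench under the middle of its open front; x points from front to back, y away from the door's hinge side. It carries tray and door. A keeper reaches round the y = +101 side in front of that jamb (x -41 to -25).
- tray (a joint): how far the flat aluminium tray is pulled out, m: 0 fully home on its stop, at most 0.095. It slides along the cabinet's x with about 1.5 N of friction, and stays where it is left; a rubber bumper takes another 1.5 N per mm over the last 3 mm and may send it back to 0.0025. Fully home: under 0.004.
- tray_spot (a point): point on the tray's floor (25 mm above the bench), mid-width, 48 mm behind the front face of its lip; moves with the tray, axes as the cabinet's. With the tray out it is the middle of the part clear of the cabinet: lay the clip here. The floor is 92 mm wide (y +-46) and spans x -44 to +74 of this point; side and rear walls rise 15 mm, the front lip 30 mm, 3 to 4 mm thick.
- tray_lip (a point): middle of the upper edge of the tray's front lip, on its outer (front) face, 55 mm above the bench; the lip is 98 mm wide along the cabinet's y. Push here along the cabinet's +x to send the tray home; when home this face lies in the cabinet's front plane (cabinet x = 0).
- door (a joint): door angle, rad: 0 nominal shut, grows as it opens (1.36 to 1.5 at the start); it turns with a light drag and stays where left. Seen from above it shuts clockwise, from pointing along the cabinet's -x to lying along its +y. The keeper is set on slotted screws anywhere in 12 mm of depth, unmeasured, so the door latches somewhere from 0.075 to 0.0 rad. Let go too early it springs back or stays ajar.
- door_hinge (a point): point on the door's vertical hinge axis, 50 mm above the bench, at cabinet x -26, y -87 mm; its axes turn with the door and are the cabinet's at angle 0. The door spans 4 to 153 mm from the axis (along this point's +y), is 16 mm thick (x 0, the outer face, to +16) and reaches from 12 to 88 mm above the bench.
- push_plate (a point): middle of the steel push plate (30 mm wide, 58 high) on the door's outer face, 113.5 mm from the hinge axis, 50 mm above the bench; moves with the door. Push along its +x (into the face); its y runs along the door away from the hinge. The tongue's thumb pin, 8 mm thick, stands 13 mm out of the face 32 mm nearer the free edge: keep off it.
- tongue (a joint): how far the sloped steel latch tongue is pushed into the door's free edge, m: 0 fully out (10 mm proud), sprung (2 to 3 N). It meets the keeper some 0.11 rad before latching; the push at the push plate climbs to 4 to 8 N with it 6 mm in, drops, then climbs again on a rubber buffer (8 N per mm); by 8 N there the tongue has snapped out behind the keeper. Latched: under 0.0015 and staying so.
- sealant: red adhesive bottle with a white nozzle, 34x35x109 mm, standing; origin under its middle. Leave it alone.
- screwdriver: yellow-handled screwdriver, 194 mm, lying. Leave it alone.
- bracket: black clip bracket, 38x124x34 mm, lying left of the robot. Leave it alone.
- bracket_b: second black clip bracket of the same kind. Leave it alone.
- tape_small: roll of black tape, 78 mm across, 19 mm high, lying. Leave it alone.
- marker: white felt marker with a black cap, 138 mm, lying. Leave it alone.
Things that resemble listed ones, but are neither listed nor needed, are in the scene too. Of the things that look like the clip, the smallest one is meant.

How it is judged:
By the outcome, as a careful person would: the job done as asked, in the order asked, and still so for the second after the job is handed in, with the robot touching nothing.
It also fails if it takes over 67 s, if anything falls off the work surface, if the arm or the gripper's body presses on something with over 40 N, if the wrist force passes 120 N, or if a joint passes its speed limit or range.

## Working session

There is one attempt and no reset: what is moved stays moved. The work goes in short steps, Python scripts to look and compute and a shell command to move; the robot and the scene stay as the last step left them, time stands still between calls to the robot, and variables do not carry over. Pictures are saved under pics/ and viewed, at most 10 in all, crops included, and the job is handed in when it is done.

```bash
mkdir -p pics; ls
cat > h.py <<'E'
import numpy as np,cv2
from workcell import ctrl
def grab(n,f):
    d=ctrl.grab_frame(n); cv2.imwrite(f'pics/{f}.png',d['frame']); np.savez(f'{f}.npz',**d); return d
def pts(d):
    z=d['z_map'];v,u=np.mgrid[:z.shape[0],:z.shape[1]]
    K=d['K'];P=np.stack([(u-K[0,2])*z/K[0,0],(v-K[1,2])*z/K[1,1],z],-1)
    V=d['view'];W=(P-V[:3,3])@V[:3,:3]; W[z==0]=np.nan; return W
E
python3 - <<'E'
from h import *
s=ctrl.observe();print(s)
for n in('side','top'):
    d=grab(n,n+'0');print(n,d['K'].round(1).tolist(),d['view'].round(3).tolist(),(d['z_map']==0).mean())
E
```

```text
pics
{'time': 0.0, 'q': array([-1.32020933,  0.33391929,  0.03988256,  1.46626249, -0.01338556,
        1.34328754, -0.05848517]), 'joint_vel': array([-0.00065151, -0.00018831,  0.00103869, -0.00053352,  0.00043266,
       -0.00011361,  0.001702  ]), 'effort': array([-1.39692209e-03, -6.56349564e+01,  1.33442502e+00, -4.03810394e+01,
       -5.98449376e-02,  4.50278178e-02,  1.90537357e-04]), 'ee_pos': array([0.22263275, 0.6101925 , 0.22165828]), 'orientation': array([-3.13998682e+00,  1.26697158e-04,  2.79179848e+00]), 'ft_force': array([-0.74073581,  0.19055581, -0.01869037]), 'torque': array([-0.05359885,  0.08138946,  0.08844758]), 'finger_force': 0.0, 'opening': 0.08697881063903432}
side [[388.3, 0.0, 279.0], [0.0, 388.3, 215.4], [0.0, 0.0, 1.0]] [[-0.996, -0.083, -0.019, 0.431], [-0.03, 0.551, -0.834, 0.115], [0.08, -0.831, -0.551, 0.962], [0.0, 0.0, 0.0, 1.0]] 0.003979591836734694
top [[453.0, 0.0, 275.3], [0.0, 453.0, 202.1], [0.0, 0.0, 1.0]] [[-0.007, -1.0, -0.009, -0.047], [-0.985, 0.008, -0.171, 0.439], [0.171, 0.007, -0.985, 1.03], [0.0, 0.0, 0.0, 1.0]] 0.0040178571428571425
```

View pics/side0.png

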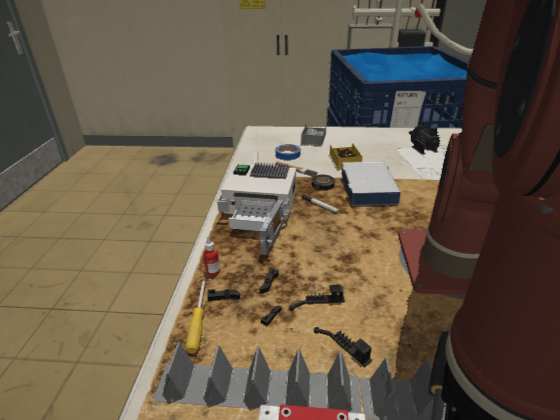

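View pics/top0.png

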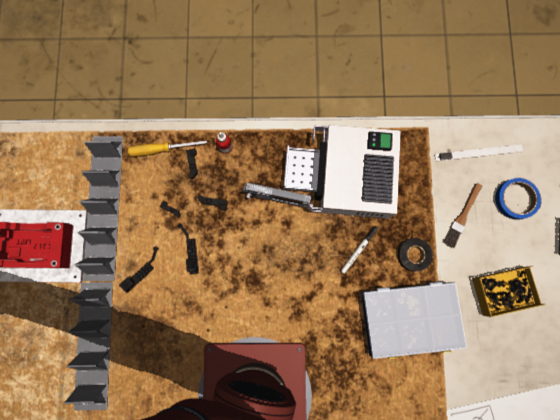

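The top view shows three clip-like parts at px (171,209), (192,163) and (212,203), the first looking smallest. The tray is at (300,168), the door at (250–310,195) and the cabinet body at (325–397,127–212). The side view agrees. Next I'll measure these.

Run:
```python
from h import *
T=dict(np.load('top0.npz'));S=dict(np.load('side0.npz'))
def clips(d,boxes,nm):
    W=pts(d);g=d['frame'].max(-1)
    for b in boxes:
        u0,v0,u1,v1=b;w=W[v0:v1,u0:u1].reshape(-1,3);gg=g[v0:v1,u0:u1].ravel()
        bench=np.nanmedian(w[:,2]); m=(gg<60)&(w[:,2]>bench+.004)
        p=w[m];r=cv2.minAreaRect((p[:,:2]*1000).astype(np.float32))
        print(nm,b,'n',m.sum(),'bench',bench.round(4),'zmax',np.nanpercentile(p[:,2],[50,95]).round(4),'rect',np.round(r[0],1),np.round(r[1],1),round(r[2],1),'mean',p.mean(0).round(4))
clips(T,[(155,195,186,224),(182,145,204,182),(192,190,232,215)],'top')
clips(S,[(257,303,286,328),(203,286,245,303),(257,265,283,294)],'side')
W=pts(T)
# cabinet roof
z=W[...,2]
m=np.zeros(z.shape,bool);m[110:225,310:410]=1
r=m&(abs(z-.09)<.006);p=W[r];R=cv2.minAreaRect((p[:,:2]*1000).astype(np.float32));print('roof',r.sum(),np.round(R[0],1),np.round(R[1],1),R[2],cv2.boxPoints(R).round(1).tolist(),np.median(p[:,2]))
big=cv2.resize(T['frame'][110:230,230:410],None,fx=4.4,fy=4.4,interpolation=cv2.INTER_CUBIC);cv2.imwrite('pics/cab.png',big)
b2=cv2.resize(S['frame'][150:260,190:330],None,fx=5.4,fy=5.4,interpolation=cv2.INTER_CUBIC);cv2.imwrite('pics/cabs.png',b2)
```

```text
top (155, 195, 186, 224) n 103 bench -0.0001 zmax [0.01   0.0139] rect [428.4 203.4] [53.8 14.6] 56.3 mean [0.4292 0.2045 0.0102]
top (182, 145, 204, 182) n 198 bench 0.0006 zmax [0.0136 0.0192] rect [541.7 153.6] [72.4 20. ] 5.5 mean [0.5428 0.1538 0.0137]
top (192, 190, 232, 215) n 204 bench 0.0003 zmax [0.0134 0.0195] rect [446.3 102.3] [72.6 23.5] 73.1 mean [0.4443 0.0986 0.0136]
side (257, 303, 286, 328) n 136 bench 0.0008 zmax [0.0103 0.0136] rect [432.2 206.7] [53.  16.7] 59.0 mean [0.4323 0.2102 0.0101]
side (203, 286, 245, 303) n 228 bench 0.0016 zmax [0.0132 0.0188] rect [544.1 156.2] [71.1 23.6] 5.8 mean [0.5449 0.1594 0.0129]
side (257, 265, 283, 294) n 172 bench 0.0009 zmax [0.0135 0.0188] rect [447.3 105.3] [74.  19.1] 74.5 mean [0.4472 0.1078 0.0131]
roof 4478 [ 507.4 -233.7] [196.1 195.2] 84.68431854248047 [[401.20001220703125, -322.29998779296875], [595.5999755859375, -340.3999938964844], [613.7000122070312, -145.1999969482422], [419.29998779296875, -127.0999984741211]] 0.08953347287655042
```

View pics/cab.png

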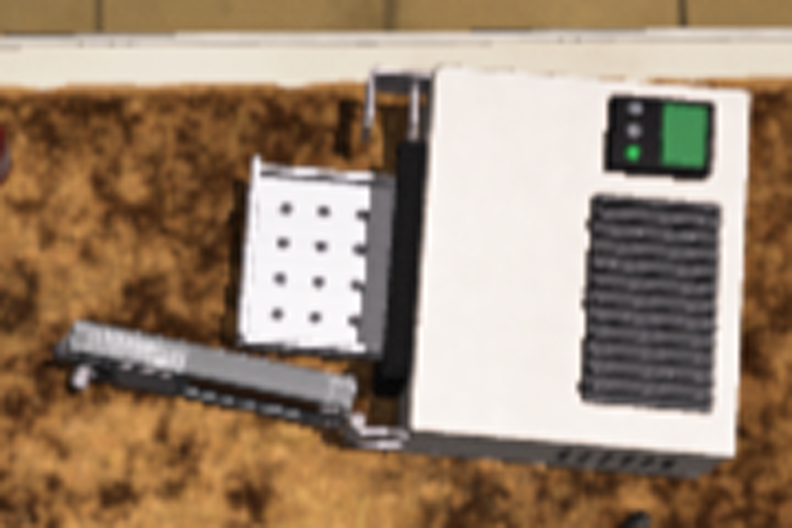

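View pics/cabs.png

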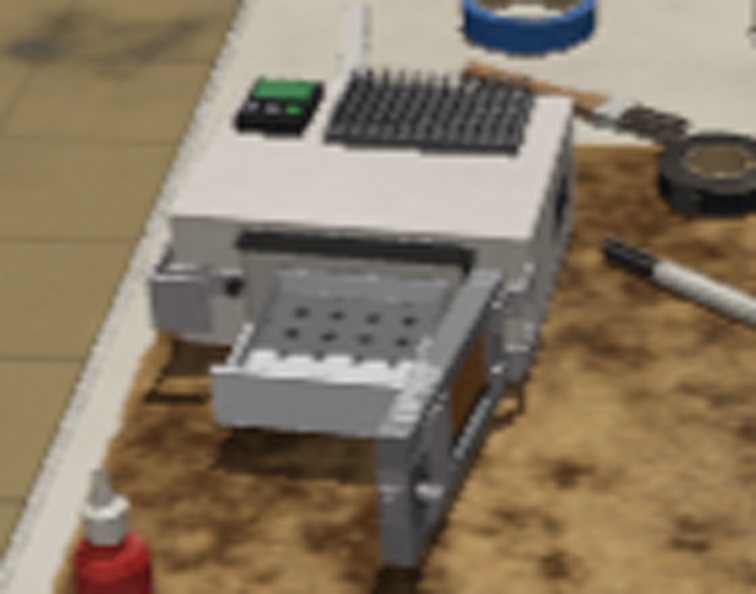

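The crops show the tray pulled out with its lip at left and the door open at about 80°. The hinge is on the robot side and the keeper at upper left of the front. Next I'll fit the cabinet, lip and door poses from both views.

Run:
```python
from h import *
T=dict(np.load('top0.npz'));S=dict(np.load('side0.npz'))
def rect(p): 
    R=cv2.minAreaRect((p[:,:2]*1000).astype(np.float32));return cv2.boxPoints(R).round(1).tolist(),R[2]
for n,d,roi in(('top',T,(300,110,410,225)),('side',S,(190,150,330,262))):
    W=pts(d);z=W[...,2];x,y=W[...,0],W[...,1]
    m=np.zeros(z.shape,bool);u0,v0,u1,v1=roi;m[v0:v1,u0:u1]=1
    def comp(mask,seed=None):
        k,l,st,c=cv2.connectedComponentsWithStats(mask.astype(np.uint8),connectivity=4);i=1+np.argmax(st[1:,4]);return l==i
    r=comp(cv2.erode((m&(abs(z-.0895)<.004)&(d['frame'].min(-1)>120)).astype(np.uint8),np.ones((3,3))));r=cv2.dilate(r.astype(np.uint8),np.ones((3,3)))>0
    print(n,'roof',r.sum(),rect(W[r]),np.median(z[r]))
    m[:]=0
    m[110:262,190:330]=1
    big=m&(z>.078)&(z<.095)&(y>-.145)&(x<.47); q=comp(big)
    print(' door top',q.sum(),rect(W[q]),np.median(z[q]))
    P=W[q];c=P[:,:2].mean(0);e=np.linalg.svd(P[:,:2]-c)[2][0];print('  axis',c,e,np.ptp((P[:,:2]-c)@e))
    l=m&(z>.047)&(z<.06)&(y>-.10)&(y<-.02)&(x>.42)&(x<.60);l&=~cv2.dilate(q.astype(np.uint8),np.ones((5,5))).astype(bool)
    L=comp(l);P=W[L];c=P[:,:2].mean(0);e=np.linalg.svd(P[:,:2]-c)[2][0];t=(P[:,:2]-c)@e
    print(' lip',L.sum(),c,e,np.ptp(t),'ends',c+e*t.min(),c+e*t.max(),'z',np.percentile(P[:,2],[50,95]),'off',np.percentile((P[:,:2]-c)@[-e[1],e[0]],[5,95]))
    f=m&(abs(z-.025)<.005)&(y<-.03)&(x>.43);f=comp(f);print(' floor',f.sum(),np.median(z[f]),rect(W[f]))
```

```text
top roof 3389 ([[402.0, -321.6000061035156], [595.0999755859375, -339.5], [610.4000244140625, -175.1999969482422], [417.20001220703125, -157.3000030517578]], 84.70213317871094) 0.08953857909880929
 door top 485 ([[426.8999938964844, -127.80000305175781], [444.20001220703125, -131.60000610351562], [476.0, 13.100000381469727], [458.70001220703125, 16.899999618530273]], 77.60049438476562) 0.0874391023105625
  axis [ 0.45066257 -0.05895917] [-0.20841045 -0.97804145] 0.14810437219557956
 lip 68 [ 0.5206828  -0.07737589] [-0.99581171  0.09142775] 0.09670698277981454 ends [ 0.57054827 -0.08195416] [ 0.47424633 -0.07311245] z [0.05446215 0.05817782] off [-0.0017296   0.00179009]
 floor 1123 0.0246766337117324 ([[472.79998779296875, -150.39999389648438], [563.0999755859375, -158.8000030517578], [570.0999755859375, -84.0999984741211], [479.79998779296875, -75.69999694824219]], 84.6904525756836)
side roof 1086 ([[405.5, -317.79998779296875], [598.7999877929688, -335.6000061035156], [613.9000244140625, -171.1999969482422], [420.70001220703125, -153.39999389648438]], 84.73978424072266) 0.09040404863985767
 door top 243 ([[431.79998779296875, -126.4000015258789], [448.70001220703125, -129.89999389648438], [479.0, 16.799999237060547], [462.1000061035156, 20.299999237060547]], 78.35053253173828) 0.0878310981440086
  axis [ 0.45378249 -0.05247337] [0.19375126 0.98105069] 0.14980914817531724
 lip 107 [ 0.52916509 -0.07527574] [-0.99515861  0.09828195] 0.08901408313671516 ends [ 0.57316981 -0.07962165] [ 0.48458668 -0.07087317] z [0.05179971 0.05635954] off [-0.00223428  0.00235103]
 floor 479 0.025528030416069197 ([[473.0, -196.5], [561.2000122070312, -207.5], [571.5, -125.0], [483.29998779296875, -113.9000015258789]], 82.86628723144531)
```

```bash
cat >> h.py <<'E'
from scipy.spatial.transform import Rotation as Ro
O=np.array([.5135,-.164]);ex=np.array([-.0922,-.9957]);ey=np.array([.9957,-.0922])
def cab(x,y): return O+ex*x+ey*y
def rows(x,y,z,ydeg):
    """shift (cm) and spin to world TCP x,y,z with tool y at ydeg"""
    s=ctrl.observe();R=Ro.from_euler('xyz',s['orientation']).as_matrix()
    sh=R.T@(np.array([x,y,z])-s['ee_pos'])*100
    c=np.degrees(np.arctan2(R[1,1],R[0,1]));a=(ydeg-c+180)%360-180
    print('shift cm',sh.round(2),'spin',round(-np.radians(a),3),'(world turn deg',round(a,1),') t',round(s['time'],2),'pos',s['ee_pos'].round(4),'F',s['ft_force'].round(2),'open',round(s['opening'],4),'q7',s['q'][6].round(2))
E
python3 -c "
from h import *
rows(.43,.205,.09,-33)"
```

```text
shift cm [-33.37 -30.94  13.22] spin 1.797 (world turn deg -103.0 ) t 0.1 pos [0.2227 0.6102 0.2217] F [0.07 0.17 0.45] open 0.0872 q7 -0.06
```

```bash
python3 -m creep '-4 -4 1.6 0.18 6; -8 -8 3.3 0.36 6; -12 -12 5 0.54 6; -17 -16 6.6 0.72 6; -21 -20 8.3 0.9 6; -25 -24 10 1.08 6; -29.5 -27.5 11.7 1.26 6; -33.4 -30.9 13.2 1.44 6' 12; python3 -c "
from h import *
rows(.43,.205,.05,-33)"
```

```text
time: 1.1
ee_pos: [0.4312, 0.2039, 0.09]
orientation: [3.142, -0.0, 1.345]
ft_force: [0.1, 0.8, 0.2]
opening: 0.0602
finger_force: 0.0
shift cm [ 0.08 -0.14  4.  ] spin 0.351 (world turn deg -20.1 ) t 1.1 pos [0.4312 0.2039 0.09  ] F [0.06 0.83 0.23] open 0.0602 q7 -0.71
```

```bash
python3 -m creep '0.1 -0.1 1 0.18 6; 0.1 -0.1 2.5 0.35 6; 0.1 -0.1 4 0.35 6; 0.1 -0.1 4 0.35 6'
python3 - <<'E'
from h import *
rows(.43,.205,.005,-33)
d=grab('top','t1');e=grab('side','s1')
a=cv2.resize(d['frame'][150:250,120:240],None,fx=3.3,fy=3.3,interpolation=3);b=cv2.resize(e['frame'][260:360,220:330],None,fx=3.3,fy=3.3,interpolation=3)
cv2.imwrite('pics/g1.png',np.hstack([a,b]))
E
```

```text
time: 1.6
ee_pos: [0.4289, 0.2066, 0.0494]
orientation: [-3.141, 0.002, 1.006]
ft_force: [0.2, 0.3, 0.4]
opening: 0.0596
finger_force: 0.0
shift cm [-0.06  0.18  4.44] spin 0.011 (world turn deg -0.6 ) t 1.6 pos [0.4289 0.2066 0.0494] F [0.21 0.31 0.37] open 0.0596 q7 -1.02
```

View pics/g1.png

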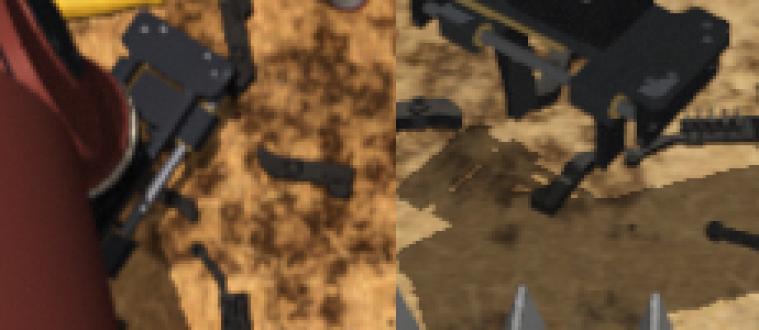

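The gripper straddles the clip with its fingers along the clip's length. The bracket tip is clear of the fingers, so I'll descend and grip.

```bash
python3 -m creep '-0.1 0.2 1.5 0 5; -0.1 0.2 3 0 5; -0.1 0.2 4 0 5; -0.1 0.2 4.4 0 5; -0.1 0.2 4.4 0 5; -0.1 0.2 4.4 0 0.5; -0.1 0.2 4.4 0 0.5; -0.1 0.2 4.4 0 0.5' 12; python3 -m creep '0 0 0 0 0.5; 0 0 0 0 0.5; 0 0 -3 0 0.5; 0 0 -7 0 0.5; 0 0 -11 0 0.5' 12; python3 -c "
from h import *
print(cab(-43,0) if 0 else cab(-.043,0)); rows(*cab(-.043,0),.12,-5.3)"
```

```text
time: 2.7
ee_pos: [0.4311, 0.2053, 0.0068]
orientation: [3.142, -0.0, 1.002]
ft_force: [-0.5, -0.1, -0.1]
opening: 0.0275
finger_force: 0.0
time: 3.32
ee_pos: [0.4308, 0.2049, 0.1176]
orientation: [-3.142, 0.001, 1.002]
ft_force: [-0.5, 0.4, -0.5]
opening: 0.0164
finger_force: 12.0
[ 0.5174646 -0.1211849]
shift cm [-22.8   24.87  -0.22] spin -0.477 (world turn deg 27.3 ) t 3.33 pos [0.4308 0.2049 0.1176] F [-0.46  0.37 -0.51] open 0.0164 q7 -1.07
```

```bash
python3 -m creep '-4 4 -0.2 -0.08 0.5; -8 8.5 -0.2 -0.16 0.5; -12 13 -0.2 -0.24 0.5; -16 17 -0.2 -0.33 0.5; -20 21.5 -0.2 -0.41 0.5; -22.8 24.9 -0.2 -0.48 0.5; -22.8 24.9 -0.2 -0.48 0.5; -22.8 24.9 -0.2 -0.48 0.5'
python3 - <<'E'
from h import *
d=grab('top','t2');e=grab('side','s2')
a=cv2.resize(d['frame'][110:230,230:350],None,fx=3.3,fy=3.3,interpolation=3);b=cv2.resize(e['frame'][150:270,190:310],None,fx=3.3,fy=3.3,interpolation=3)
cv2.imwrite('pics/g2.png',np.hstack([a,b]))
rows(*cab(-.043,0),.033,-5.3)
E
```

```text
time: 4.32
ee_pos: [0.5176, -0.1206, 0.1183]
orientation: [-3.141, -0.0, 1.481]
ft_force: [-0.1, 0.7, 0.3]
opening: 0.0169
finger_force: 12.0
shift cm [-0.16 -0.01  8.54] spin 0.005 (world turn deg -0.3 ) t 4.42 pos [ 0.5178 -0.1197  0.1184] F [ 0.16 -0.23 -0.19] open 0.0164 q7 0.21
```

View pics/g2.png

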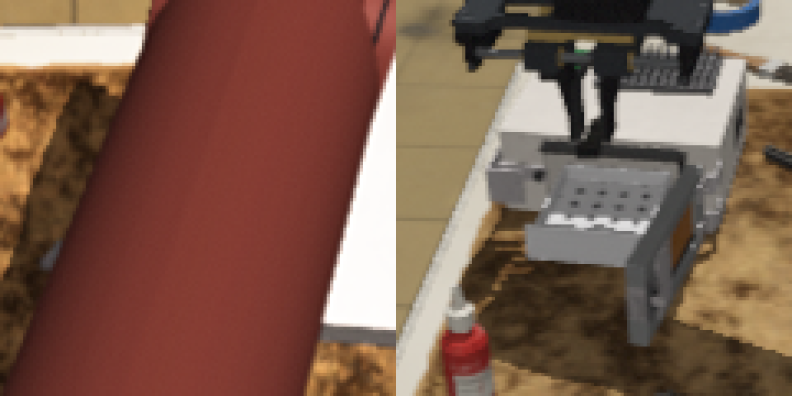

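The clip is held between the fingers above the tray. I'll lower it.

```bash
python3 -m creep '-0.1 0 2.5 0 0.5; -0.1 0 5 0 0.5; -0.1 0 7 0 0.5; -0.1 0 8.2 0 0.5; -0.1 0 8.4 0 0.5; -0.1 0 8.4 0 0.5; -0.1 0 8.4 0 0.5'; python3 -m creep '0 0 0.1 0 0.5; 0 0 0.1 0 0.5;0 0 0.1 0 0.5'
```

```text
time: 5.3
ee_pos: [0.5184, -0.1221, 0.0353]
orientation: [3.14, -0.0, 1.482]
ft_force: [-0.8, -1.2, -0.4]
opening: 0.0167
finger_force: 12.0
time: 5.68
ee_pos: [0.5179, -0.1222, 0.0336]
orientation: [3.142, 0.0, 1.482]
ft_force: [0.8, 0.3, -0.2]
opening: 0.0166
finger_force: 12.0
```

```bash
python3 -m creep '0 0 0.1 0 0.5; 0 0 0.1 0 0.5'
```

```text
time: 5.92
ee_pos: [0.5178, -0.1221, 0.0325]
orientation: [-3.141, 0.0, 1.482]
ft_force: [-0.0, 0.0, 0.6]
opening: 0.0163
finger_force: 12.0
```

```bash
python3 -m creep '0 0 0.1 0 0.5; 0 0 0.1 0 0.5'
```

```text
time: 6.18
ee_pos: [0.5179, -0.1222, 0.0317]
orientation: [3.142, -0.0, 1.482]
ft_force: [-0.0, 0.1, 1.4]
opening: 0.0166
finger_force: 12.0
```

```bash
python3 -m creep '0 0 0.1 0 0.5; 0 0 0.1 0 0.5'
```

```text
time: 6.42
ee_pos: [0.5179, -0.1222, 0.031]
orientation: [3.142, -0.0, 1.482]
ft_force: [-2.7, 0.3, 8.9]
opening: 0.0169
finger_force: 12.0
```

Contact at 8.9 N, so the clip is on the tray floor. I'll ease up, open and rise.

```bash
python3 -m creep '0 0 -0.1 0 1.5; 0 0 -0.1 0 2.5; 0 0 -0.1 0 3.5; 0 0 -0.1 0 3.5; 0 0 -2 0 3.5; 0 0 -5 0 3.5; 0 0 -9 0 3.5; 0 0 -9 0 3.5'; python3 -c "
from h import *
rows(*cab(-.125,0),.12,-5.3)"
```

```text
time: 7.42
ee_pos: [0.52, -0.1228, 0.1245]
orientation: [3.136, -0.001, 1.481]
ft_force: [0.5, -0.7, -1.3]
opening: 0.0344
finger_force: 0.0
shift cm [ 8.33 -0.25  0.46] spin 0.003 (world turn deg -0.2 ) t 7.42 pos [ 0.52   -0.1228  0.1245] F [ 0.48 -0.69 -1.32] open 0.0344 q7 0.21
```

```bash
python3 -m creep '4 -0.2 0 0 0; 8.3 -0.2 0.4 0 0; 8.3 -0.2 0.4 0 0; 8.3 -0.2 0.4 0 0;8.3 -0.2 0.4 0 0'
python3 - <<'E'
from h import *
d=grab('top','t3');e=grab('side','s3')
a=cv2.resize(d['frame'][110:230,230:350],None,fx=3.3,fy=3.3,interpolation=3);b=cv2.resize(e['frame'][150:270,190:310],None,fx=3.3,fy=3.3,interpolation=3)
cv2.imwrite('pics/g3.png',np.hstack([a,b]))
W=pts(e).reshape(-1,3);r=(W[:,:2]-O);cx=r@ex;cy=r@ey;g=e['frame'].max(-1).ravel()
m=(cx>-.085)&(cx<-.005)&(abs(cy)<.042)&(g<70)&(W[:,2]>.027)&(W[:,2]<.06)
print(m.sum(),'clip cab',np.percentile(cx[m],[2,50,98]).round(3),np.percentile(cy[m],[2,50,98]).round(3),np.percentile(W[m,2],[5,50,95]).round(4))
rows(*cab(-.125,0),.043,-5.3)
E
```

```text
time: 8.05
ee_pos: [0.5231, -0.0406, 0.1167]
orientation: [3.142, 0.0, 1.48]
ft_force: [0.1, -0.8, 0.3]
opening: 0.0015
finger_force: 0.0
30 clip cab [-0.052 -0.033 -0.018] [-0.004  0.     0.006] [0.0308 0.0353 0.0375]
shift cm [0.1  0.18 7.37] spin 0.002 (world turn deg -0.1 ) t 8.15 pos [ 0.5231 -0.0403  0.1167] F [-0.33 -0.22  0.08] open 0.001 q7 0.04
```

View pics/g3.png

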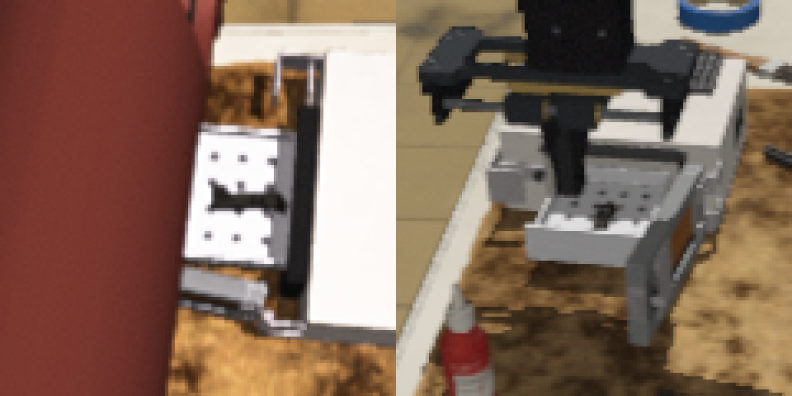

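The clip lies flat mid-tray, along the cabinet's x: top crop (210–288,198), side crop (605,215). I'll lower in front of the lip and push gently.

```bash
python3 -m creep '0.1 0.2 2.5 0 0; 0.1 0.2 5 0 0; 0.1 0.2 7 0 0; 0.1 0.2 7.4 0 0; -1 0.2 7.4 0 0; -1.5 0.2 7.4 0 0; -2 0.2 7.4 0 0; -2.5 0.2 7.4 0 0'; python3 -m creep '-0.4 0 0 0 0; -0.8 0 0 0 0; -1.2 0 0 0 0; -1.6 0 0 0 0'; python3 -c "
from h import *
rows(*cab(-.0095,0),.043,-5.3)"
```

```text
time: 9.15
ee_pos: [0.5232, -0.0647, 0.0429]
orientation: [3.141, -0.0, 1.482]
ft_force: [-0.1, 0.6, 0.9]
opening: 0.0003
finger_force: 0.5
time: 9.65
ee_pos: [0.5216, -0.0804, 0.0426]
orientation: [3.142, 0.0, 1.482]
ft_force: [-0.2, 1.7, 1.4]
opening: 0.0006
finger_force: 0.8
shift cm [-7.45 -0.06 -0.04] spin 0.004 (world turn deg -0.2 ) t 9.65 pos [ 0.5216 -0.0804  0.0426] F [-0.15  1.7   1.37] open 0.0006 q7 0.2
```

Contact at about 1.6 N. I'll continue the push.

```bash
python3 -m creep '-0.6 0 0 0 0; -1.2 0 0 0 0; -1.8 0 0 0 0; -2.4 0 0 0 0; -3 0 0 0 0; -3.6 0 0 0 0; -4.2 0 0 0 0; -4.8 0 0 0 0'; python3 -m creep '-0.5 0 0 0 0; -1 0 0 0 0; -1.4 0 0 0 0; -1.8 0 0 0 0; -2 0 0 0 0';  python3 -c "
from h import *
rows(*cab(-.0095,0),.043,-5.3)"
```

```text
time: 10.65
ee_pos: [0.5172, -0.1285, 0.0425]
orientation: [-3.141, 0.0, 1.482]
ft_force: [0.1, 1.6, 1.3]
opening: 0.0005
finger_force: 0.8
time: 11.28
ee_pos: [0.5153, -0.1483, 0.0425]
orientation: [-3.141, 0.0, 1.482]
ft_force: [-0.7, 1.2, -0.0]
opening: 0.0007
finger_force: 0.8
shift cm [-0.63 -0.04 -0.05] spin 0.003 (world turn deg -0.2 ) t 11.28 pos [ 0.5153 -0.1483  0.0425] F [-0.72  1.24 -0.03] open 0.0007 q7 0.35
```

```bash
for i in 1; do python3 -m creep '-0.15 0 0 0 0; -0.3 0 0 0 0; -0.3 0 0 0 0' | sed -n 2,4p; done
```

```text
ee_pos: [0.5153, -0.1512, 0.0426]
orientation: [3.141, 0.0, 1.482]
ft_force: [-0.3, 0.8, -1.0]
```

```bash
python3 -m creep '-0.1 0 0 0 0; -0.1 0 0 0 0'| sed -n 2,4p;python3 -m creep '-0.1 0 0 0 0; -0.1 0 0 0 0'| sed -n 2,4p
```

```text
ee_pos: [0.5152, -0.152, 0.0426]
orientation: [3.141, 0.0, 1.482]
ft_force: [0.0, 0.9, -0.3]
ee_pos: [0.5151, -0.1529, 0.0426]
orientation: [3.142, -0.0, 1.482]
ft_force: [0.3, 2.2, 0.1]
```

```bash
python3 -m creep '-0.1 0 0 0 0; -0.1 0 0 0 0'| sed -n 2,4p;python3 -m creep '-0.1 0 0 0 0; -0.1 0 0 0 0'| sed -n 2,4p
```

```text
ee_pos: [0.515, -0.1538, 0.0426]
orientation: [-3.142, -0.0, 1.482]
ft_force: [-0.4, 4.4, -0.5]
ee_pos: [0.515, -0.1547, 0.0426]
orientation: [3.142, -0.0, 1.482]
ft_force: [0.4, 4.6, 0.8]
```

```bash
python3 -m creep '-0.1 0 0 0 0; -0.1 0 0 0 0'| sed -n 2,4p
```

```text
ee_pos: [0.5149, -0.1551, 0.0426]
orientation: [-3.141, -0.001, 1.482]
ft_force: [-0.4, 6.7, 1.3]
```

```bash
python3 -m creep '0.2 0 0 0 0; 0.6 0 0 0 0; 1.5 0 0 0 0; 2.5 0 -1 0 0; 3 0 -4 0 0; 3 0 -8 0 0; 3 0 -8 0 0'
cat >> h.py <<'E'
H=cab(-.026,-.087)
def door(th,off,z=.035,r=.1135):
    a=th+np.arctan2(ey[1],ey[0]);d=np.array([np.cos(a),np.sin(a)]);n=np.array([d[1],-d[0]])
    p=H+r*d-n*off;print('tcp',p.round(4),'R',np.hypot(*p).round(3));rows(*p,z,np.degrees(a))
E
python3 - <<'E'
from h import *
d=grab('top','t4');e=grab('side','s4')
for n,d in(('t',d),('s',e)):
    W=pts(d).reshape(-1,3);r=W[:,:2]-O;cx=r@ex;cy=r@ey
    m=(abs(W[:,2]-.053)<.004)&(abs(cy)<.045)&(cx<.02)&(cx>-.1);print(n,m.sum(),np.percentile(cx[m],[5,50,95]) if m.sum() else '')
door(1.46,.028,.12)
E
```

```text
time: 13.78
ee_pos: [0.5197, -0.126, 0.1259]
orientation: [3.136, -0.001, 1.482]
ft_force: [-0.4, 0.1, 0.3]
opening: 0.0006
finger_force: 0.0
t 0 
s 72 [-0.00278361 -0.00025584  0.0027738 ]
tcp [ 0.4247 -0.0133] R 0.425
shift cm [ 10.36 -10.26   0.3 ] spin -1.456 (world turn deg 83.4 ) t 13.88 pos [ 0.5178 -0.1255  0.123 ] F [ 0.36 -0.02 -0.52] open 0.0006 q7 0.22
```

The tray lip is in the front plane, so the tray is home. Next I'll go to the outer face of the door.

```bash
python3 -m creep '1 -1 0 -0.18 0; 2.5 -2.5 0 -0.36 0; 4 -4 0 -0.54 0; 5.5 -5.5 0 -0.72 0; 7 -7 0 -0.9 0; 8.5 -8.5 0 -1.08 0; 10 -10 0 -1.27 0; 10.4 -10.3 0 -1.46 0'; python3 -m creep '0 0 0 0 0; 0 0 0 0 0'
python3 - <<'E'
from h import *
door(1.46,.028,.035)
d=grab('top','t5');e=grab('side','s5')
a=cv2.resize(d['frame'][110:230,220:340],None,fx=3.3,fy=3.3,interpolation=3);b=cv2.resize(e['frame'][150:270,190:310],None,fx=3.3,fy=3.3,interpolation=3)
cv2.imwrite('pics/g5.png',np.hstack([a,b]))
E
```

```text
time: 14.88
ee_pos: [0.4226, -0.0123, 0.1216]
orientation: [-3.141, -0.002, 2.944]
ft_force: [0.5, -1.4, 0.3]
opening: 0.0005
finger_force: 0.0
time: 15.12
ee_pos: [0.424, -0.0136, 0.1222]
orientation: [-3.141, -0.001, 2.932]
ft_force: [-0.2, 0.4, -0.3]
opening: 0.0005
finger_force: 0.0
tcp [ 0.4247 -0.0133] R 0.425
shift cm [-0.07  0.05  8.72] spin -0.006 (world turn deg 0.4 ) t 15.12 pos [ 0.424  -0.0136  0.1222] F [-0.17  0.38 -0.28] open 0.0005 q7 1.25
```

View pics/g5.png

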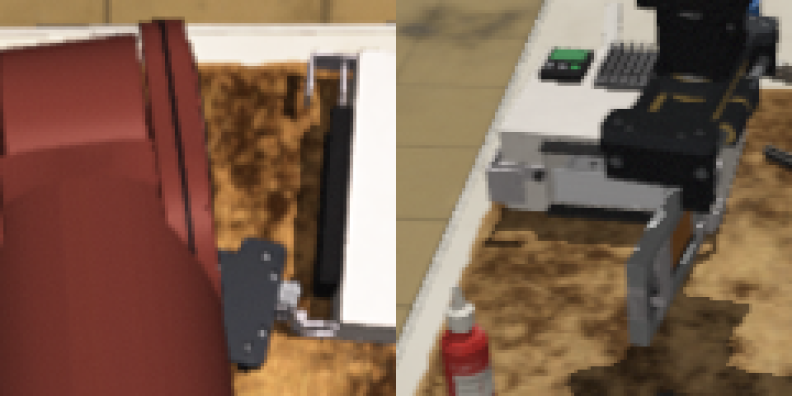

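The tray is home with its lip flush at side crop (600,185). The gripper is above the outside of the door, so I'll descend.

```bash
python3 -m creep '0 0 2 0 0; 0 0 4 0 0; 0 0 6 0 0; 0 0 8 0 0; 0 0 8.7 0 0; 0 0 8.7 0 0'; python3 -c "
from h import *
door(1.46,.0095,.035)
print('ahead');door(1.35,.0095);door(1.2,.0095)"
```

```text
time: 15.98
ee_pos: [0.424, -0.0136, 0.0355]
orientation: [-3.141, -0.001, 2.936]
ft_force: [0.0, 0.5, -0.3]
opening: 0.0003
finger_force: 0.0
tcp [ 0.4429 -0.017 ] R 0.443
shift cm [-1.91  0.05  0.05] spin -0.003 (world turn deg 0.2 ) t 15.97 pos [ 0.424  -0.0136  0.0355] F [ 0.02  0.53 -0.28] open 0.0003 q7 1.35
ahead
tcp [ 0.4552 -0.0192] R 0.456
shift cm [-3.17  0.09  0.05] spin 0.107 (world turn deg -6.1 ) t 15.97 pos [ 0.424  -0.0136  0.0355] F [ 0.02  0.53 -0.28] open 0.0003 q7 1.35
tcp [ 0.4715 -0.0243] R 0.472
shift cm [-4.86 -0.08  0.05] spin 0.257 (world turn deg -14.7 ) t 15.97 pos [ 0.424  -0.0136  0.0355] F [ 0.02  0.53 -0.28] open 0.0003 q7 1.35
```

```bash
python3 -m creep '-0.6 0 0 0 0; -1.2 0 0 0 0; -1.6 0 0 0 0; -2 0.1 0 0 0; -2.4 0.1 0 0.03 0; -2.8 0.1 0 0.07 0; -3.2 0.1 0 0.11 0; -3.2 0.1 0 0.11 0'; python3 -c "
from h import *
for t in (1.25,1.1,.95): door(t,.0095)"
```

```text
time: 16.98
ee_pos: [0.4561, -0.0191, 0.0356]
orientation: [-3.141, 0.001, 2.826]
ft_force: [-0.3, -0.1, -0.3]
opening: 0.0006
finger_force: 0.0
tcp [ 0.4661 -0.0223] R 0.467
shift cm [-1.05  0.    0.06] spin 0.097 (world turn deg -5.6 ) t 16.98 pos [ 0.4561 -0.0191  0.0356] F [-0.26 -0.07 -0.33] open 0.0006 q7 1.31
tcp [ 0.4818 -0.029 ] R 0.483
shift cm [-2.75 -0.15  0.06] spin 0.247 (world turn deg -14.2 ) t 16.98 pos [ 0.4561 -0.0191  0.0356] F [-0.26 -0.07 -0.33] open 0.0006 q7 1.31
tcp [ 0.4963 -0.038 ] R 0.498
shift cm [-4.41 -0.55  0.06] spin 0.397 (world turn deg -22.8 ) t 16.98 pos [ 0.4561 -0.0191  0.0356] F [-0.26 -0.07 -0.33] open 0.0006 q7 1.31
```

```bash
python3 -m creep '-0.5 0 0 0.05 0; -1.05 0 0 0.1 0; -1.6 0 0 0.15 0; -2.2 -0.1 0 0.2 0; -2.75 -0.15 0 0.25 0; -3.3 -0.25 0 0.3 0; -3.85 -0.4 0 0.35 0; -4.4 -0.55 0 0.4 0'
python3 - <<'E'
from h import *
for t in (.8,.65,.5): door(t,.0095)
e=grab('top','t6');W=pts(e).reshape(-1,3);r=W[:,:2]-H
e=grab('side','s6')
W=pts(e).reshape(-1,3);m=(abs(W[:,2]-.0875)<.003);r=W[:,:2]-H;cx=(W[:,:2]-O)@ex;R=np.hypot(*r.T);m&=(R<.16)&(R>.03)&(cx<-.012);r=r[m];a=np.arctan2(r@ -ex,r@ey);print(m.sum(),np.percentile(a,[10,30,50,70,90]))
cv2.imwrite('pics/g6.png',cv2.resize(e['frame'][150:270,190:310],None,fx=3.3,fy=3.3,interpolation=3))
E
```

```text
time: 17.98
ee_pos: [0.4962, -0.0379, 0.0356]
orientation: [3.142, 0.0, 2.424]
ft_force: [-1.2, 1.1, 0.0]
opening: 0.0005
finger_force: 0.8
tcp [ 0.5093 -0.0491] R 0.512
shift cm [-1.73  0.02  0.06] spin 0.145 (world turn deg -8.3 ) t 17.98 pos [ 0.4962 -0.0379  0.0356] F [-1.19  1.15  0.01] open 0.0005 q7 1.03
tcp [ 0.5205 -0.062 ] R 0.524
shift cm [-3.42 -0.21  0.06] spin 0.295 (world turn deg -16.9 ) t 17.98 pos [ 0.4962 -0.0379  0.0356] F [-1.19  1.15  0.01] open 0.0005 q7 1.03
tcp [ 0.5297 -0.0764] R 0.535
shift cm [-5.05 -0.69  0.06] spin 0.445 (world turn deg -25.5 ) t 17.98 pos [ 0.4962 -0.0379  0.0356] F [-1.19  1.15  0.01] open 0.0005 q7 1.03
44 [0.51920037 0.83785985 0.87279843 1.00370771 1.10671583]
```

View pics/g6.png

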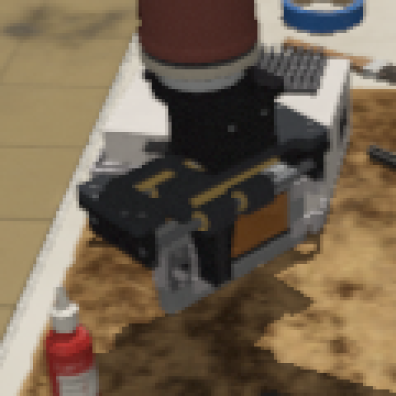

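The door follows with the fingers on the plate. The thumb pin at (180,270) is clear of the finger at (212,255).

```bash
python3 -m creep '-0.6 0 0 0.05 0; -1.15 0 0 0.1 0; -1.75 0 0 0.15 0; -2.3 -0.1 0 0.2 0; -2.9 -0.15 0 0.25 0; -3.45 -0.2 0 0.3 0; -4 -0.35 0 0.35 0; -5 -0.7 0 0.44 0'; python3 -c "
from h import *
for t in (.35,.25,.2): door(t,.0095)"
```

```text
time: 19.08
ee_pos: [0.5293, -0.0755, 0.0355]
orientation: [3.141, -0.0, 1.984]
ft_force: [0.1, 2.3, -1.7]
opening: 0.0007
finger_force: 1.3
tcp [ 0.5366 -0.092 ] R 0.544
shift cm [-1.81  0.01  0.05] spin 0.155 (world turn deg -8.9 ) t 19.07 pos [ 0.5293 -0.0755  0.0355] F [ 0.14  2.3  -1.72] open 0.0007 q7 0.74
tcp [ 0.5399 -0.1029] R 0.55
shift cm [-2.94 -0.13  0.05] spin 0.255 (world turn deg -14.6 ) t 19.07 pos [ 0.5293 -0.0755  0.0355] F [ 0.14  2.3  -1.72] open 0.0007 q7 0.74
tcp [ 0.5411 -0.1084] R 0.552
shift cm [-3.5  -0.24  0.05] spin 0.305 (world turn deg -17.5 ) t 19.07 pos [ 0.5293 -0.0755  0.0355] F [ 0.14  2.3  -1.72] open 0.0007 q7 0.74
```

```bash
python3 -m creep '-0.6 0 0 0.05 0; -1.2 0 0 0.1 0; -1.8 0 0 0.15 0; -2.3 -0.05 0 0.2 0; -2.8 -0.1 0 0.24 0; -3.2 -0.2 0 0.28 0; -3.2 -0.2 0 0.28 0'; python3 -c "
from h import *
for t in (.15,.1,.05,0): door(t,.0095)"
```

```text
time: 19.95
ee_pos: [0.54, -0.1066, 0.0356]
orientation: [-3.141, 0.001, 1.705]
ft_force: [-0.2, -0.5, 0.6]
opening: 0.0003
finger_force: 0.0
tcp [ 0.542  -0.1141] R 0.554
shift cm [-0.76  0.1   0.06] spin 0.077 (world turn deg -4.4 ) t 19.95 pos [ 0.54   -0.1066  0.0356] F [-0.24 -0.5   0.58] open 0.0003 q7 0.56
tcp [ 0.5427 -0.1197] R 0.556
shift cm [-1.33  0.09  0.06] spin 0.127 (world turn deg -7.3 ) t 19.95 pos [ 0.54   -0.1066  0.0356] F [-0.24 -0.5   0.58] open 0.0003 q7 0.56
tcp [ 0.5431 -0.1254] R 0.557
shift cm [-1.9   0.05  0.06] spin 0.177 (world turn deg -10.1 ) t 19.95 pos [ 0.54   -0.1066  0.0356] F [-0.24 -0.5   0.58] open 0.0003 q7 0.56
tcp [ 0.5432 -0.1311] R 0.559
shift cm [-2.47 -0.01  0.06] spin 0.227 (world turn deg -13.0 ) t 19.95 pos [ 0.54   -0.1066  0.0356] F [-0.24 -0.5   0.58] open 0.0003 q7 0.56
```

```bash
python3 -m creep '-0.15 0.02 0 0.015 0; -0.3 0.04 0 0.03 0; -0.3 0.04 0 0.03 0'|sed -n '2p;4p'; python3 -m creep '-0.15 0.02 0 0.015 0; -0.3 0.04 0 0.03 0'|sed -n '2p;4p'
```

```text
ee_pos: [0.5409, -0.109, 0.0356]
ft_force: [-0.4, -0.5, -0.5]
ee_pos: [0.5416, -0.1117, 0.0355]
ft_force: [0.4, 0.5, -1.1]
```

```bash
python3 -m creep '-0.15 0.02 0 0.015 0; -0.15 0.02 0 0.015 0'|sed -n '2p;4p'; python3 -m creep '-0.15 0 0 0.015 0; -0.15 0 0 0.015 0'|sed -n '2p;4p'
```

```text
ee_pos: [0.542, -0.1135, 0.0356]
ft_force: [0.2, 0.4, -0.3]
ee_pos: [0.5421, -0.1149, 0.0356]
ft_force: [0.7, 1.8, -0.3]
```

```bash
python3 -m creep '-0.15 0 0 0.015 0; -0.15 0 0 0.015 0'|sed -n '2p;4p'
```

```text
ee_pos: [0.5421, -0.1164, 0.0356]
ft_force: [0.2, -0.0, -0.3]
```

```bash
python3 -m creep '-0.15 0 0 0.015 0; -0.15 0 0 0.015 0'|sed -n '2p;4p'
```

```text
ee_pos: [0.5422, -0.1173, 0.0356]
ft_force: [1.2, 3.1, 1.1]
```

```bash
python3 -m creep '-0.15 0 0 0.015 0; -0.15 0 0 0.015 0'|sed -n '2p;4p'
```

```text
ee_pos: [0.5424, -0.119, 0.0356]
ft_force: [1.8, 4.0, 0.3]
```

```bash
python3 -m creep '-0.15 0 0 0.015 0; -0.15 0 0 0.015 0'|sed -n '2p;4p'
```

```text
ee_pos: [0.5424, -0.1206, 0.0356]
ft_force: [2.1, 3.8, -0.6]
```

```bash
python3 -m creep '-0.15 0 0 0.015 0; -0.15 0 0 0.015 0'|sed -n '2p;4p'
```

```text
ee_pos: [0.5424, -0.1221, 0.0356]
ft_force: [2.7, 3.9, -0.8]
```

```bash
python3 -m creep '-0.15 0 0 0.015 0; -0.15 0 0 0.015 0'|sed -n '2p;4p'
```

```text
ee_pos: [0.5424, -0.1235, 0.0357]
ft_force: [2.7, 4.4, 0.2]
```

```bash
python3 -m creep '-0.1 0 0 0.01 0; -0.1 0 0 0.01 0'|sed -n '2p;4p'
```

```text
ee_pos: [0.5418, -0.1253, 0.0356]
ft_force: [0.4, 1.2, 0.6]
```

```bash
python3 -m creep '-0.1 0 0 0.01 0; -0.1 0 0 0.01 0'|sed -n '2p;4p'
```

```text
ee_pos: [0.5417, -0.1263, 0.0355]
ft_force: [-0.6, -0.5, 0.9]
```

```bash
python3 -m creep '-0.1 0 0 0.01 0; -0.1 0 0 0.01 0'|sed -n '2p;4p'
```

```text
ee_pos: [0.5416, -0.1272, 0.0355]
ft_force: [0.1, -0.4, 0.5]
```

```bash
python3 -m creep '-0.05 0 0 0.005 0; -0.1 0 0 0.01 0'|sed -n '2p;4p'
```

```text
ee_pos: [0.5418, -0.1275, 0.0355]
ft_force: [-0.8, 2.3, 0.5]
```

The force dropped, so the tongue has ridden over. It is now climbing on the buffer, and I'll use small steps to about 8–9 N.

```bash
python3 -m creep '-0.03 0 0 0 0; -0.05 0 0 0 0'|sed -n '2p;4p'
```

```text
ee_pos: [0.5418, -0.1276, 0.0355]
ft_force: [-0.5, 3.2, 1.4]
```

```bash
python3 -m creep '-0.03 0 0 0 0; -0.05 0 0 0 0'|sed -n '2p;4p'
```

```text
ee_pos: [0.5417, -0.1278, 0.0355]
ft_force: [-0.5, 5.6, 2.1]
```

```bash
python3 -m creep '-0.02 0 0 0 0; -0.03 0 0 0 0'|sed -n '2p;4p'
```

```text
ee_pos: [0.5417, -0.128, 0.0355]
ft_force: [-1.6, 7.1, 2.6]
```

```bash
python3 -m creep '-0.02 0 0 0 0; -0.03 0 0 0 0'|sed -n '2p;4p'
```

```text
ee_pos: [0.5417, -0.1281, 0.0355]
ft_force: [-1.7, 6.3, 2.5]
```

```bash
python3 -m creep '-0.02 0 0 0 0; -0.02 0 0 0 0'|sed -n '2p;4p'
```

```text
ee_pos: [0.5417, -0.1281, 0.0355]
ft_force: [-1.9, 6.1, 2.5]
```

```bash
python3 -m creep '-0.03 0 0 0 0; -0.03 0 0 0 0'|sed -n '2p;4p'
```

```text
ee_pos: [0.5417, -0.1282, 0.0355]
ft_force: [-1.4, 7.5, 1.4]
```

```bash
python3 -m creep '-0.03 0 0 0 0; -0.03 0 0 0 0'|sed -n '2p;4p'
```

```text
ee_pos: [0.5417, -0.1284, 0.0355]
ft_force: [-1.3, 8.7, 3.5]
```

```bash
python3 -m creep '-0.03 0 0 0 0; -0.03 0 0 0 0;-0.03 0 0 0 0'|sed -n '2p;4p'; python3 -m creep '0.1 0 0 0 0; 0.3 0 0 0 0; 0.8 0 0 0 0; 2 0 0 0 0; 4 0 -1 0 0; 6 0 -5 0 0; 6 0 -10 0 0; 6 0 -10 0 0'
python3 - <<'E'
from h import *
e=grab('side','s7');d=grab('top','t7')
a=cv2.resize(d['frame'][110:230,230:350],None,fx=3.3,fy=3.3,interpolation=3);b=cv2.resize(e['frame'][150:270,190:310],None,fx=3.3,fy=3.3,interpolation=3)
cv2.imwrite('pics/g7.png',np.hstack([a,b]))
E
```

```text
ee_pos: [0.5417, -0.1285, 0.0355]
ft_force: [-1.1, 9.0, 3.7]
time: 26.7
ee_pos: [0.549, -0.0701, 0.139]
orientation: [3.136, -0.001, 1.488]
ft_force: [0.3, 0.3, -0.0]
opening: 0.0006
finger_force: 0.0
```

View pics/g7.png

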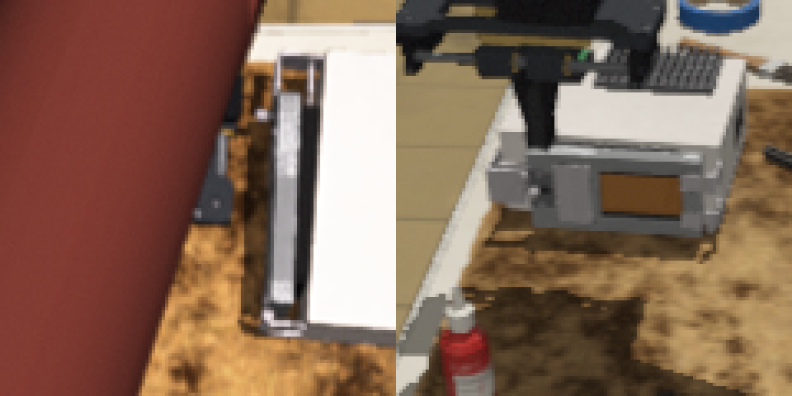

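The door is shut and parallel to the front, and its free edge (side crop (540,190)) is in the keeper. I'll check that it stays put, then hand in.

```bash
python3 -m creep '0 0 -2 0 0; 2 0 -3 0 0; 2 0 -3 0 0; 2 0 -3 0 0; 2 0 -3 0 0; 2 0 -3 0 0'|head -1
python3 - <<'E'
from h import *
a=dict(np.load('s7.npz'));b=grab('side','s8')
for e in(a,b):
    W=pts(e).reshape(-1,3);r=W[:,:2]-O;cx=r@ex;cy=r@ey
    m=(W[:,2]>.03)&(W[:,2]<.075)&(cx>-.05)&(cx<-.005)&(cy>-.07)&(cy<.03);p=np.polyfit(cy[m],cx[m],1);print(m.sum(),'angle',-p[0],'x at0',p[1])
print(ctrl.close_job())
E
```

```text
time: 27.55
457 angle 0.07830332460304129 x at0 -0.025145745140677647
457 angle 0.0810690889700794 x at0 -0.025143560652730792
the job is handed in; nothing more can be done
None
```

I laid the clip flat in the tray, slid the tray home and pushed the door shut. The push force dropped as the tongue passed the keeper, then I took it to about 9 N on the buffer. The door held still afterwards and I handed the job in at about 28 s, but I couldn't see the tongue itself, and my depth fit gave about 0.08 rad, just above the 0–0.075 rad latching range.

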